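Drive the tapered pin that lines up a wheelchair footrest

TASK

Take the tapered pin out of its wooden rest and drive it down through the footplate's hole and the bracket's hole underneath, so that it draws the sagging footplate into line and ends fully home, upright, with its collar flat on the blue lug; then let go. Work it in gently, giving way sideways rather than forcing it and never pushing harder than about 25 N, keep your hand off the bracket and the footplate, and leave the plate, mug and jar where they are.

Things in the scene. Friction and masses are not known exactly. Their poses are not given: they have to be found in the camera images.
- pin: Loose steel pin, about 0.14 kg, nose down in the rest. Origin on its axis at the underside of its collar, z up. Below: straight shank 16 mm in diameter for 24 mm, then a cone narrowing evenly over 36 mm to a flat tip 4 mm in diameter, 60 mm below the origin. Above: round collar 26 mm in diameter, 4 mm thick, then a plain orange round grip 20 mm in diameter, 40 mm tall (top 44 mm above the origin).
- rest: Fixed dark wooden block 64 x 64 x 66 mm with an upright 19 mm hole right through its middle, in which the pin stands with its collar on the block's top. Origin at the centre of its underside.
- bracket: Fixed aluminium footrest bracket, origin at the centre of its underside, on the table; z up, x towards the footplate. Base 90 x 110 x 10 mm, two upright cheeks (y = 30 to 42 mm and y = -42 to -30 mm) to 70 mm height, a tube stub along -x to x = -85 mm at 13 to 35 mm height. It carries the fixed lower lug and the sliding blue lug of the footplate. The pin takes 5 to 16 N to drive in.
- lower_nominal (a point): Nominal mouth of the lower hole: on the bracket's z axis, 68 mm above the table, on top of the dark steel lower lug (12 mm thick, immovable). Its real upright 17.5 mm through hole is up to 4 mm off this point in x and up to 4 mm in y (bracket axes), unmeasured and mostly hidden under the blue lug: find it by feel. Free below it down to 10 mm above the table.
- upper_hole (a point): Mouth centre of the upright 17.5 mm hole through the footplate's blue lug (56 x 74 x 10 mm), 80 mm above the table; axes parallel to the bracket's. The lug lies 2 mm above the lower lug and slides level in x and y up to 12 mm either way, stiffly (7 N; stays where left). At the start it has sagged 3 to 5 mm to the bracket's +x and up to 1.5 mm sideways from the bracket's z axis.
- deck (a point): Centre of the top of the black footplate deck, 130 x 110 x 12 mm, rigid with the blue lug, 122 mm from the upper hole along x, 80 mm above the table.
- plate: Bystander: loose dark blue dinner plate, 170 mm across, 18 mm high. Origin at the centre of its underside.
- mug: Bystander: loose white mug, 76 mm across, 85 mm tall, handle on its y side. Origin at the centre of its underside.
- jar: Bystander: loose small amber jar with a green cap, 48 mm across, 60 mm tall. Origin at the centre of its underside.
Mind the look-alikes: they are no part of the job. Of the things like the pin, leave any that is pink or turquoise; of the rest the larger one is meant.

How it is judged (in metres and radians):
On the way, in this order (a step that is already met when the one before it is completed fails the run):
1. the pin is lifted out of its rest (height (world z) of pin above 0.13 m), for 0.1 s.
2. the pin's nose has gone into the lower hole (z of pin in the frame of upper_hole below 0.042 m and horizontal distance between pin and upper_hole below 0.012 m), for 0.1 s.
At the end, for the whole second after the job is handed in: The pin stands in both holes, upright within 0.06 rad, its collar's underside within 1.5 mm of the blue lug's top face and its axis within 3 mm of the upper hole's centre, at rest and released (z of pin in the frame of upper_hole between -0.0015 and 0.0015 m and horizontal distance between pin and upper_hole below 0.003 m and angle between pin's own z axis and vertical below 0.06 rad and linear speed of pin below 0.01 m/s); the robot touches nothing.
It fails at once if the pin is forced: over 45 N of contact force in all between the pin and the bracket with its footplate (a push of some 25 N) (contact force between pin and bracket above 45 N).
It fails at once if the hand pushes on the bracket or footplate (over 5 N) (contact force between any of the fingers, the arm and bracket above 5 N).
It fails at once if the plate, mug or jar is moved by more than 20 mm (distance of any of plate, mug, jar from where it was at the start of the episode above 0.02 m).
It also fails if it takes over 61 s, if anything falls off the work surface, if the arm or the gripper's body presses on something with over 40 N, if the wrist force passes 120 N, or if a joint passes its speed limit or range.

ROBOT

A 6-joint arm with a two-finger parallel gripper is mounted at the origin on the work surface. World frame = base frame: x ahead of the robot, y to its left, z up, the work surface at z = 0. Lengths are in mm, angles in rad, forces in N, time in s.
With the tool pointing down it reaches from about 350 to 975 mm from the base axis. Payload 7.1 kg.
Tool frame: the origin (TCP) lies at the very end of the fingers, on their centre line; the grasp point (between the pads) lies 19 mm behind it; z points along the fingers, y is the direction in which the jaws open and shut (so a half turn about z gives the same grasp; the last joint's range is limited). The gripper opens to 88 mm and grips with 3 to 60 N. Pads are 20 mm wide; open, the fingers measure 115 mm over their backs; the gripper's body (75 mm by 178 mm) begins 61 mm behind the grasp point.
Start: joints at [1.149, 0.423, 1.63, -0, 1.089, -0.019], TCP at [244.965, 574.976, 222.675] pointing down, gripper open.
Joint ranges: [-3, 3], [-0.9, 2.11], [0.09, 2.58], [-1.31, 4.45], [0.11, 2.69], [-2.54, 2.54]. Speed limits (rad/s): [2.39, 2.39, 3.01, 3.14, 3.14, 3.14].

INTERFACE

Orientations are given as a rotation vector (axis times angle).
In Python, from workcell import readout, imaging, close_job gives the robot as it stands.
- The arm moves only by the tool carry_out, never from a script. Its argument "rows" is a list of rows, each a list of 3 entries, a list of its own where there are three numbers: the shift along the tool's x, y, z in m, then the turn, a rotation vector about the tool's x, y, z in rad, then the closure, from 0 (fully open) to 1 (shut). In form: [[[dx, dy, dz], [wx, wy, wz], hand], ...]. A call has 1 to 12 rows; each row shifts and turns the commanded pose from where the row before left it, along the tool's axes as they then stand; what a row does not reach is not made up. A row lasts 1/12 s, in which the tool goes at most 41.7 mm and 7.16 degrees, less where a joint would pass 70% of its speed; a pose out of reach is approached as far as the arm can. A call with a gripper value outside its range is refused whole. The fingers move at their own pace and stop on an object; the grip force is fixed at half the most. Time passes only in rows, so rows that do not move let the fingers close. It gives the time, the measured TCP pose, the force and the opening at its end, in the units of the state.
- readout.get_obs(): the state, without advancing time (a new reading comes with each control period).
- imaging.get_image(name): name is "side" or "top"; returns the picture (384x512x3 uint8, red, green, blue); there is no depth.
- imaging.camera_params(name): a dict with "fx", "fy", "cx", "cy" (pixels), "rvec" (rotation vector, rad) and "tvec" (3), from world to camera coordinates, as OpenCV has them. Camera axes: x right, y down, z forward; pixel columns grow to the right and rows downward; lengths in mm; the calibration is good to about 2 mm. A picture is of the moment at which its call begins. camera_params takes no time and is no camera call.
- close_job(): hands the job in, once; it reports no verdict.
The state is a dict: "t": time; "qpos": joint angles; "qvel": joint speeds; "joint_torque": joint torques, N m; "ee_pos": TCP position; "orientation": TCP orientation; "ft_force": force on the tool from outside, world axes, zero at the start; "moment": the same for the moment, N m; "width": finger opening in mm.
Only numpy, scipy, OpenCV 4.12 (cv2) and the standard library are available. Lean on these libraries where they do the work, as an engineer would, in place of code of your own. Each camera call takes 0.05 s, during which the arm holds its last target.

## Working session

There is one attempt and no reset: what is moved stays moved. The work goes in short steps, Python scripts to look and compute and a tool call to move; the robot and the scene stay as the last step left them, time stands still between calls to the robot, and variables do not carry over. Pictures are saved under pics/ and viewed, and the job is handed in when it is done.

Besides the shell and the picture viewer there is one more tool, called after "Request:" in YAML: its name, and indented under it one key for each argument. carry_out: Moves the arm, as the interface text tells. Its arguments: {"type":"object","properties":{"rows":{"type":"array","items":{"type":"array"}}},"required":["rows"]}

```bash
mkdir -p pics; ls; python3 - <<'E'
from workcell import readout, imaging
import cv2
print(readout.get_obs())
for n in("side","top"):
    im=imaging.get_image(n); cv2.imwrite(f"pics/{n}0.png",im[:,:,::-1]); print(imaging.camera_params(n))
E
```

```text
pics
{'t': 0.0, 'qpos': array([ 1.14902782e+00,  4.23824088e-01,  1.63064517e+00, -1.53095695e-05,
        1.08859959e+00, -1.89934559e-02]), 'qvel': array([ 1.39483141e-03,  5.66048140e-04,  6.38852469e-05, -1.67626492e-03,
       -2.69685185e-03,  1.92263739e-04]), 'joint_torque': array([-4.74551216e-04, -5.44619787e+01, -2.73672509e+01,  6.43221941e-02,
        2.28555588e-02, -7.39063262e-05]), 'ee_pos': array([244.7420524 , 574.51099828, 221.92976718]), 'orientation': array([-6.28336653e-01, -3.07779921e+00,  2.26714569e-03]), 'ft_force': array([ 0.34052064, -0.2254735 ,  0.05333125]), 'moment': array([-0.00902704,  0.09373661,  0.01535313]), 'width': 87.81787332345844}
{'fx': 446.9428027707793, 'fy': 446.9428027707793, 'cx': 249.91365131441904, 'cy': 193.75217777226993, 'rvec': array([ 2.09897124, -0.4918618 ,  0.25880489]), 'tvec': array([-492.18902846,  215.35476882,  994.69026046])}
{'fx': 432.0864267480547, 'fy': 432.0864267480547, 'cx': 251.07140112685295, 'cy': 192.51111148197495, 'rvec': array([ 2.17917774, -2.17480941,  0.11430162]), 'tvec': array([   1.99270272,  565.7168063 , 1092.3445143 ])}
```

View pics/side0.png

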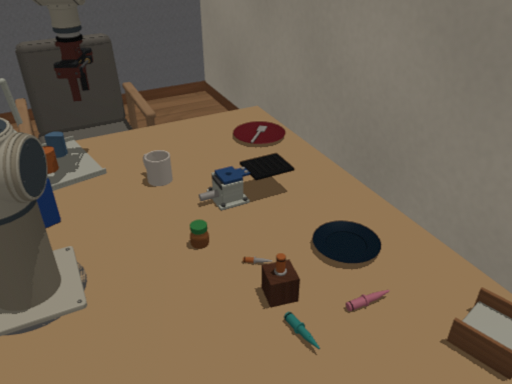

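View pics/top0.png

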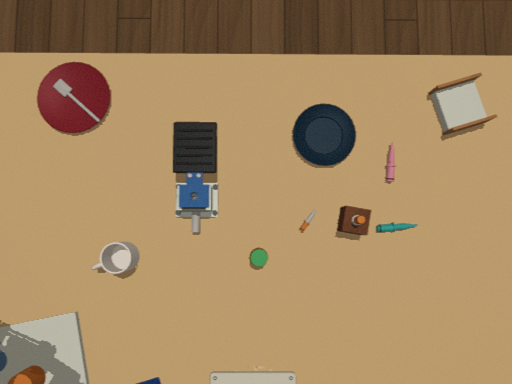

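```bash
cat > h.py <<'E'
import numpy as np, cv2
from workcell import readout, imaging
def P(n):
    c=imaging.camera_params(n); R=cv2.Rodrigues(c['rvec'])[0]; K=np.array([[c['fx'],0,c['cx']],[0,c['fy'],c['cy']],[0,0,1]]); return K,R,c['tvec']
def proj(n,X):
    K,R,t=P(n); p=K@(R@np.array(X,float)+t); return p[:2]/p[2]
def ray(n,uv):
    K,R,t=P(n); d=R.T@np.linalg.inv(K)@np.array([uv[0],uv[1],1.]); return -R.T@t, d/np.linalg.norm(d)
def onz(n,uv,z):
    o,d=ray(n,uv); return o+d*(z-o[2])/d[2]
def tri(a,b):
    o1,d1=ray("top",a);o2,d2=ray("side",b)
    A=np.c_[d1,-d2]; s=np.linalg.lstsq(A,o2-o1,rcond=None)[0]
    p,q=o1+s[0]*d1,o2+s[1]*d2; return (p+q)/2,np.linalg.norm(p-q)
E
python3 - <<'E'
from h import *
t=cv2.imread("pics/top0.png"); s=cv2.imread("pics/side0.png")
print(proj("top",[245,575,222]),proj("side",[245,575,222]),proj("top",[0,0,0]),proj("top",[500,0,0]),proj("top",[500,100,0]))
a=cv2.resize(t[195:245,290:430],None,fx=5.5,fy=5.5,interpolation=cv2.INTER_CUBIC)
b=cv2.resize(t[110:240,150:240],None,fx=5,fy=5,interpolation=cv2.INTER_CUBIC)[:600]
c=cv2.resize(s[240:310,235:335],None,fx=6,fy=6,interpolation=cv2.INTER_CUBIC)
d=cv2.resize(s[145:215,190:300],None,fx=6,fy=6,interpolation=cv2.INTER_CUBIC)
cv2.imwrite("pics/a.png",a);cv2.imwrite("pics/b.png",b);cv2.imwrite("pics/c.png",c);cv2.imwrite("pics/d.png",d)
E
```

```text
[-26.10354172 337.91782331] [81.36391065 94.77505848] [251.85963212 416.28534222] [252.12019621 218.28209244] [214.18881826 218.21021681]
```

View pics/a.png

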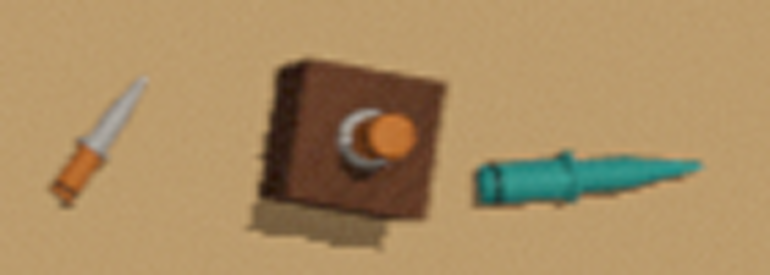

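View pics/b.png

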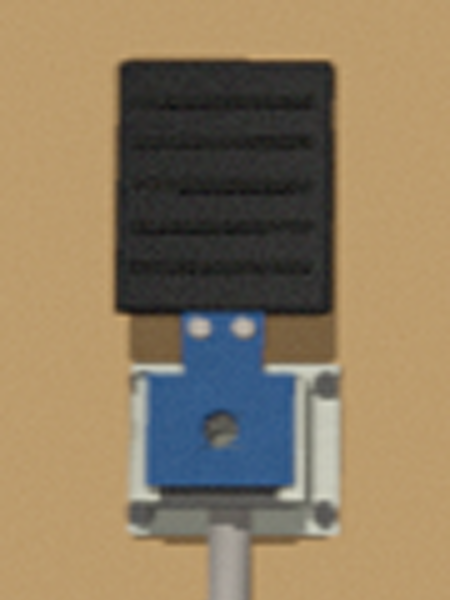

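View pics/c.png

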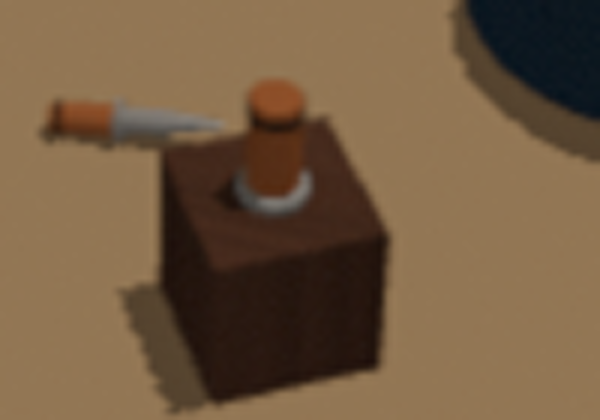

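View pics/d.png

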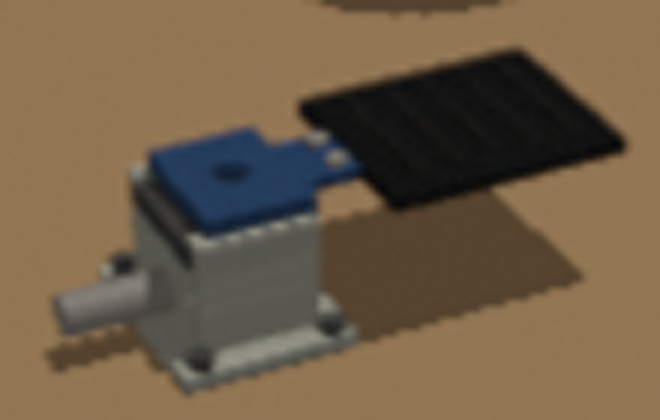

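```bash
python3 - <<'E'
from h import *
t=cv2.imread("pics/top0.png"); s=cv2.imread("pics/side0.png")
def cen(im,mask,roi):
    x0,y0,x1,y1=roi; m=np.zeros(mask.shape,np.uint8); m[y0:y1,x0:x1]=mask[y0:y1,x0:x1]
    n,l,st,c=cv2.connectedComponentsWithStats(m); i=1+np.argmax(st[1:,4]); return (l==i).astype(np.uint8),c[i],st[i]
ht=cv2.cvtColor(t,cv2.COLOR_BGR2HSV); hs=cv2.cvtColor(s,cv2.COLOR_BGR2HSV)
# pin grip
om=cv2.inRange(ht,(5,170,150),(18,255,255)); m,c,st=cen(t,om,(345,205,375,235)); print("pin top",c,st,onz("top",c,110))
wood=cv2.inRange(ht,(0,60,20),(14,255,110)); m,c,st=cen(t,wood,(335,200,380,240)); print(st,cv2.minAreaRect(cv2.findContours(m,0,2)[0][0]))
om2=cv2.inRange(hs,(3,150,60),(18,255,255)); m,c,st=cen(s,om2,(270,245,292,275)); print("side grip",c,st)
ys,xs=np.nonzero(m); print(np.array([[y,xs[ys==y].min(),xs[ys==y].max()] for y in np.unique(ys)]).tolist())
# lug
for n,im,hh,roi in(("top",t,ht,(170,165,225,225)),("side",s,hs,(205,160,260,195))):
    bm=cv2.inRange(hh,(100,120,50),(125,255,255)); m,c,st=cen(im,bm,roi); cn=cv2.findContours(m,cv2.RETR_CCOMP,2)
    for q,hh2 in zip(cn[0],cn[1][0]):
        mm=cv2.moments(q); 
        if hh2[3]>=0: 
            x,y,w,h=cv2.boundingRect(q); cc=(mm['m10']/max(mm['m00'],1e-9),mm['m01']/max(mm['m00'],1e-9)); print(n,"hole",x,y,w,h,cc,onz(n,cc,80))
    print(n,st)
bk=cv2.inRange(ht,(0,0,0),(180,255,70)); m,c,st=cen(t,bk,(165,115,222,178)); r=cv2.minAreaRect(cv2.findContours(m,0,2)[0][0]); print(r)
for p in cv2.boxPoints(r): print(onz("top",p,80))
print("deckc",onz("top",r[0],80))
roi=t[183:210,180:212]; cv2.imwrite("pics/e.png",cv2.resize(roi,None,fx=18,fy=18,interpolation=cv2.INTER_NEAREST))
cv2.imwrite("pics/f.png",cv2.resize(s[164:190,210:250],None,fx=18,fy=18,interpolation=cv2.INTER_NEAREST))
print(ht[190:203,188:201,2])
E
```

```text
pin top [360.91304348 219.        ] [357 216   8   7  46] [ 494.83199602 -258.65477363  110.        ]
[337 206  34  29 646] ((353.2868957519531, 220.37417602539062), (29.775218963623047, 25.894010543823242), 10.007980346679688)
side grip [281.18357488 263.91304348] [270 253  22  22 207]
[[253, 280, 281], [254, 277, 283], [255, 277, 284], [256, 277, 285], [257, 277, 285], [258, 277, 284], [259, 277, 284], [260, 280, 285], [261, 277, 288], [262, 276, 288], [263, 275, 289], [264, 275, 290], [265, 270, 286], [266, 271, 290], [267, 270, 291], [268, 270, 288], [269, 270, 290], [270, 271, 291], [271, 277, 291], [272, 288, 291], [273, 287, 290], [274, 287, 290]]
top hole 190 191 9 10 (194.021021021021, 195.97297297297297) [551.72861124 144.09653153  80.        ]
top [180 172  29  35 710]
side [216 167  34  17 331]
((194.5, 147.0), (50.0, 43.0), 90.0)
[737.38445303 199.24953007  80.        ]
[737.82206372  91.74247588  80.        ]
[611.45467021  90.57028186  80.        ]
[611.14339582 196.88450435  80.        ]
deckc [674.09824714 144.63260686  80.        ]
[[135 137 136 134 138 137 138 136 136 137 136 135 138]
 [139 138 139 136 136 131 129 134 135 135 136 137 137]
 [133 137 136 124 104  82  80  96 118 126 126 136 138]
 [135 136 121  82  66  72  87  77  88 114 128 137 135]
 [135 132 113  83  88  91  94  91  83 112 134 135 133]
 [137 128 107  71  95  94  89  88  92 111 130 137 135]
 [135 129 108  80  72  72  85  92  91 110 133 140 137]
 [135 134 123  87  75 108 121 120 115 131 136 138 136]
 [135 134 131 110  96 119 122 111 122 133 138 137 136]
 [136 129 118 115 115 120 122 126 130 131 133 137 138]
 [134 129 133 133 133 137 134 131 135 135 139 137 133]
 [132 133 133 134 136 137 136 135 136 134 137 133 137]
 [134 132 135 133 135 132 134 134 134 135 137 137 138]]
```

View pics/e.png

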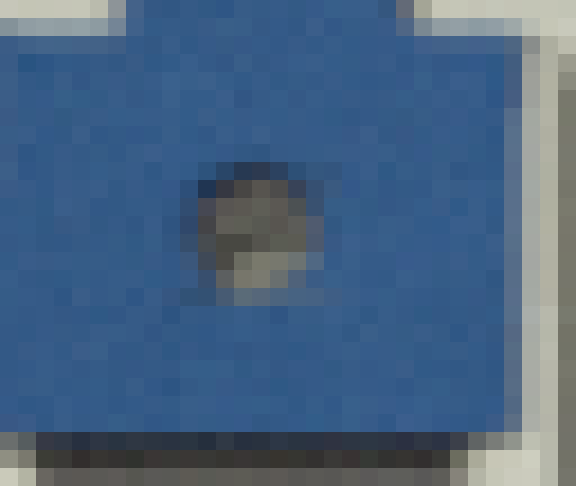

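View pics/f.png

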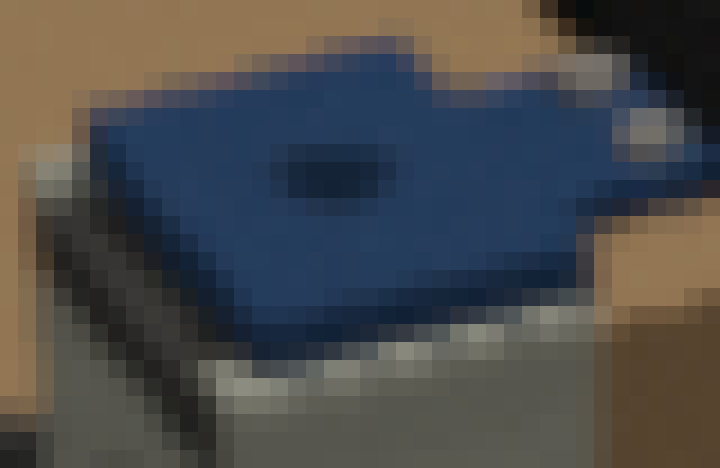

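```bash
python3 - <<'E'
from h import *
print("upper",onz("top",(194.1,195.8),80))
print("lower edge",onz("top",(194.5,196.5),68))
# rest top centre: box corners of top
b=lambda x,y:((x+.5)/5.5-.5+290,(y+.5)/5.5-.5+195)
c=[b(312,60),b(446,83),b(426,218),b(290,198)]
T=[onz("top",p,66) for p in c]; print(T,np.mean(T,0))
print("pintop",onz("top",b(392,136),110),"collar",onz("top",b(366,139),68))
cs=lambda x,y:((x+.5)/6-.5+235,(y+.5)/6-.5+240)
print("side pintop",onz("side",cs(276,101),110), tri(b(392,136),cs(276,101)))
print("side lughole",onz("side",((335+9)/18-1+210.5-.0,(178)/18-.5+164),80))
# base corners bolts z~10
d=lambda x,y:((x+.5)/5-.5+150,(y+.5)/5-.5+110)
for p in((325,385),(140,513),(325,513)): print("bolt",onz("top",d(*p),13))
for p in((148,375),(294,375),(294,487),(148,487)): print("lug",onz("top",d(*p),80))
for p in((180,203),(324,530)):print(p)
E
```

```text
upper [552.15660971 143.9083254   80.        ]
lower edge [551.46221351 144.36192506  68.        ]
[array([ 529.97082043, -234.49059721,   66.        ]), array([ 519.64326872, -295.25532668,   66.        ]), array([ 458.61962724, -284.68186791,   66.        ]), array([ 467.5159295 , -223.31593807,   66.        ])] [ 493.93741147 -259.43593247   66.        ]
pintop [ 494.07250964 -258.5191777   110.        ] collar [ 494.12247463 -257.79238565   68.        ]
side pintop [ 491.71094665 -260.04517355  110.        ] (array([ 493.43857934, -258.61764699,  108.35932583]), np.float64(1.517734043463774))
side lughole [553.37988309 145.52062999  80.        ]
bolt [582.39963978  98.73972224  13.        ]
bolt [515.0066579  194.49794799  13.        ]
bolt [515.20210885  98.09568113  13.        ]
lug [579.81213906 181.02303774  80.        ]
lug [580.00247822 109.03181665  80.        ]
lug [524.61627293 108.4253912   80.        ]
lug [524.46275497 180.06153236  80.        ]
(180, 203)
(324, 530)
```

```bash
cat >> h.py <<'E'
from scipy.spatial.transform import Rotation as Ro
RT=np.array([[0,1,0],[1,0,0],[0,0,-1.]]) # tool x=+Y, y=+X, z down
def go(X=None):
    o=readout.get_obs(); R=Ro.from_rotvec(o['orientation']).as_matrix()
    np.set_printoptions(precision=4,suppress=True)
    print('t',o['t'],'pos',o['ee_pos'],'F',o['ft_force'],'M',o['moment'],'w',o['width'],'turn(tool)',Ro.from_matrix(R.T@RT).as_rotvec())
    if X is not None: print('shift tool m',R.T@(np.array(X)-o['ee_pos'])/1000)
E
python3 -c "
from h import *
go([494,-259,200])"
```

```text
t 0.1 pos [244.785  574.5264 221.9853] F [ 0.6047  0.1391 -0.9938] M [ 0.0299  0.0179 -0.0023] w 87.88085998631595 turn(tool) [-0.0012  0.0008  1.168 ]
shift tool m [-0.556  -0.6691  0.0229]
```

Request:
carry_out:
  rows:
    - [[0, 0, 0], [0, 0, 0.117], 0]
    - [[0, 0, 0], [0, 0, 0.117], 0]
    - [[0, 0, 0], [0, 0, 0.117], 0]
    - [[0, 0, 0], [0, 0, 0.117], 0]
    - [[0, 0, 0], [0, 0, 0.117], 0]
    - [[0, 0, 0], [0, 0, 0.117], 0]
    - [[0, 0, 0], [0, 0, 0.117], 0]
    - [[0, 0, 0], [0, 0, 0.117], 0]
    - [[0, 0, 0], [0, 0, 0.117], 0]
    - [[0, 0, 0], [0, 0, 0.115], 0]

```text
t: 0.93
ee_pos: [244.8, 574.7, 222.2]
orientation: [2.228, 2.215, -0.001]
ft_force: [0.0, -0.1, 0.2]
width: 87.9
```

```bash
python3 -c "
from h import *
go([494,-259,200])"
```

```text
t 0.9333 pos [244.8458 574.6674 222.2126] F [ 0.0294 -0.0676  0.1895] M [-0.0178  0.0792 -0.0032] w 87.87820253791061 turn(tool) [-0.0004  0.0009 -0.0058]
shift tool m [-0.8322  0.254   0.0228]
```

Tool x = world +Y, tool y = world +X. Travel in 24 rows of about (−0.0347, 0.0106, 0.001).

Request:
carry_out:
  rows:
    - [[-0.0347, 0.0106, 0.001], [0, 0, 0], 0]
    - [[-0.0347, 0.0106, 0.001], [0, 0, 0], 0]
    - [[-0.0347, 0.0106, 0.001], [0, 0, 0], 0]
    - [[-0.0347, 0.0106, 0.001], [0, 0, 0], 0]
    - [[-0.0347, 0.0106, 0.001], [0, 0, 0], 0]
    - [[-0.0347, 0.0106, 0.001], [0, 0, 0], 0]
    - [[-0.0347, 0.0106, 0.001], [0, 0, 0], 0]
    - [[-0.0347, 0.0106, 0.001], [0, 0, 0], 0]
    - [[-0.0347, 0.0106, 0.001], [0, 0, 0], 0]
    - [[-0.0347, 0.0106, 0.001], [0, 0, 0], 0]
    - [[-0.0347, 0.0106, 0.001], [0, 0, 0], 0]
    - [[-0.0347, 0.0106, 0.001], [0, 0, 0], 0]

```text
t: 1.93
ee_pos: [372.1, 156.9, 210.6]
orientation: [2.221, 2.222, -0.0]
ft_force: [0.3, -0.3, -0.3]
width: 87.7
```

Request:
carry_out:
  rows:
    - [[-0.0347, 0.0106, 0.001], [0, 0, 0], 0]
    - [[-0.0347, 0.0106, 0.001], [0, 0, 0], 0]
    - [[-0.0347, 0.0106, 0.001], [0, 0, 0], 0]
    - [[-0.0347, 0.0106, 0.001], [0, 0, 0], 0]
    - [[-0.0347, 0.0106, 0.001], [0, 0, 0], 0]
    - [[-0.0347, 0.0106, 0.001], [0, 0, 0], 0]
    - [[-0.0347, 0.0106, 0.001], [0, 0, 0], 0]
    - [[-0.0347, 0.0106, 0.001], [0, 0, 0], 0]
    - [[-0.0347, 0.0106, 0.001], [0, 0, 0], 0]
    - [[-0.0347, 0.0106, 0.001], [0, 0, 0], 0]
    - [[-0.0347, 0.0106, 0.001], [0, 0, 0], 0]
    - [[0, 0, 0], [0, 0, 0], 0]

```text
t: 2.93
ee_pos: [490.7, -228.4, 199.6]
orientation: [2.223, 2.215, -0.0]
ft_force: [0.7, -0.4, 0.1]
width: 87.8
```

```bash
python3 -c "
from h import *
go([494,-259,150])"
```

```text
t 2.9333 pos [ 490.699  -228.426   199.6387] F [ 0.717  -0.3798  0.1467] M [-0.0963  0.0885  0.0368] w 87.82925720742935 turn(tool) [ 0.0022  0.0023 -0.0033]
shift tool m [-0.0304  0.0033  0.0497]
```

Request:
carry_out:
  rows:
    - [[-0.0305, 0.0033, 0], [0, 0, 0], 0]
    - [[0, 0, 0.02], [0, 0, 0], 0]
    - [[0, 0, 0.03], [0, 0, 0], 0]
    - [[0, 0, 0.03], [0, 0, 0], 0]
    - [[0, 0, 0.02], [0, 0, 0], 0]
    - [[0, 0, 0], [0, 0, 0], 0]
    - [[0, 0, 0], [0, 0, 0], 0]

```text
t: 3.52
ee_pos: [491.2, -252.9, 98.9]
orientation: [-2.219, -2.22, 0.001]
ft_force: [0.2, -0.0, 1.1]
width: 87.8
```

```bash
python3 - <<'E'
from h import *
go([494,-259,78])
t=imaging.get_image("top")[:,:,::-1]; s=imaging.get_image("side")[:,:,::-1]
a=cv2.resize(t[190:250,310:400],(540,360),interpolation=cv2.INTER_CUBIC); b=cv2.resize(s[215:305,225:345],(480,360),interpolation=cv2.INTER_CUBIC)
cv2.imwrite("pics/g.png",cv2.resize(np.hstack([a,b]),(796,281)))
E
```

```text
t 3.5167 pos [ 491.2146 -252.8981   98.865 ] F [ 0.1631 -0.0181  1.1366] M [-0.0634  0.0232  0.0249] w 87.80226652270007 turn(tool) [-0.0026 -0.0015  0.0001]
shift tool m [-0.0061  0.0028  0.0208]
```

View pics/g.png

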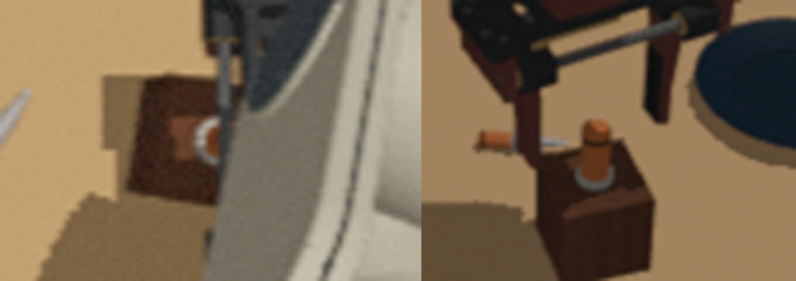

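Request:
carry_out:
  rows:
    - [[-0.006, 0.0028, 0.01], [0, 0, 0], 0]
    - [[0, 0, 0.01], [0, 0, 0], 0]
    - [[0, 0, 0], [0, 0, 0], 0]
    - [[0, 0, 0], [0, 0, 0], 0.5]
    - [[0, 0, 0], [0, 0, 0], 0.7]

```text
t: 4.03
ee_pos: [494.8, -259.6, 79.7]
orientation: [-2.221, -2.221, 0.0]
ft_force: [0.2, 0.4, -0.4]
width: 77.9
```

```bash
python3 - <<'E'
from h import *
go([494,-259,78])
s=imaging.get_image("side")[:,:,::-1]
b=cv2.resize(s[215:305,225:345],(780,585),interpolation=cv2.INTER_CUBIC)
cv2.imwrite("pics/g2.png",b)
E
```

```text
t 4.0333 pos [ 494.786  -259.6262   79.6589] F [ 0.204   0.4247 -0.4366] M [-0.0386 -0.0031 -0.0139] w 77.91108547596176 turn(tool) [-0.0002 -0.0001 -0.0001]
shift tool m [ 0.0006 -0.0008  0.0017]
```

View pics/g2.png

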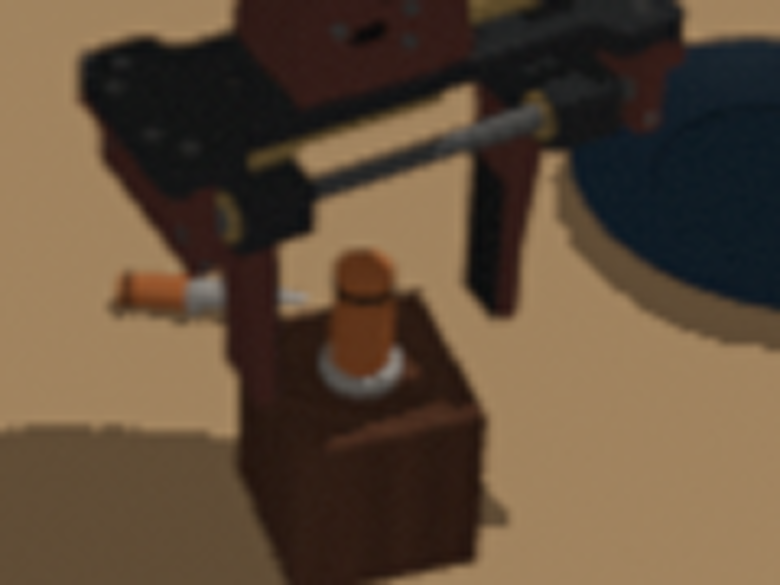

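Request:
carry_out:
  rows:
    - [[0, 0, 0], [0, 0, 0], 0.8]
    - [[0, 0, 0], [0, 0, 0], 0.9]
    - [[0, 0, 0], [0, 0, 0], 1]
    - [[0, 0, 0], [0, 0, 0], 1]
    - [[0, 0, 0], [0, 0, 0], 1]
    - [[0, 0, 0], [0, 0, 0], 1]
    - [[0, 0, 0], [0, 0, 0], 1]
    - [[0, 0, 0], [0, 0, 0], 1]

```text
t: 4.75
ee_pos: [494.5, -259.6, 79.7]
orientation: [-2.221, -2.221, 0.001]
ft_force: [-3.0, -0.5, 2.5]
width: 20.9
```

Request:
carry_out:
  rows:
    - [[0, 0, 0], [0, 0, 0], 1]
    - [[0, 0, 0], [0, 0, 0], 1]
    - [[0, 0, 0], [0, 0, 0], 1]

```text
t: 5.0
ee_pos: [494.3, -259.5, 79.6]
orientation: [-2.221, -2.221, 0.001]
ft_force: [-3.6, -0.3, 3.5]
width: 19.3
```

Request:
carry_out:
  rows:
    - [[0, 0, -0.005], [0, 0, 0], 1]
    - [[0, 0, -0.01], [0, 0, 0], 1]
    - [[0, 0, -0.015], [0, 0, 0], 1]
    - [[0, 0, -0.02], [0, 0, 0], 1]
    - [[0, 0, -0.02], [0, 0, 0], 1]
    - [[0, 0, -0.02], [0, 0, 0], 1]
    - [[0, 0, -0.02], [0, 0, 0], 1]
    - [[0, 0, -0.02], [0, 0, 0], 1]
    - [[0, 0, 0], [0, 0, 0], 1]
    - [[0, 0, 0], [0, 0, 0], 1]
    - [[0, 0, 0], [0, 0, 0], 1]

```text
t: 5.92
ee_pos: [494.5, -259.3, 209.1]
orientation: [-2.221, -2.221, 0.0]
ft_force: [-1.1, 0.2, -2.1]
width: 19.5
```

```bash
python3 - <<'E'
from h import *
go([547,144,200])
s=imaging.get_image("side")[:,:,::-1]
b=cv2.resize(s[135:285,225:385],(640,600),interpolation=cv2.INTER_CUBIC)
cv2.imwrite("pics/g3.png",b)
E
```

```text
t 5.9167 pos [ 494.516  -259.3394  209.0926] F [-1.0551  0.226  -2.1082] M [-0.081   0.1044  0.0173] w 19.524974295337223 turn(tool) [-0.0004 -0.0003  0.    ]
shift tool m [0.4033 0.0525 0.0092]
```

View pics/g3.png

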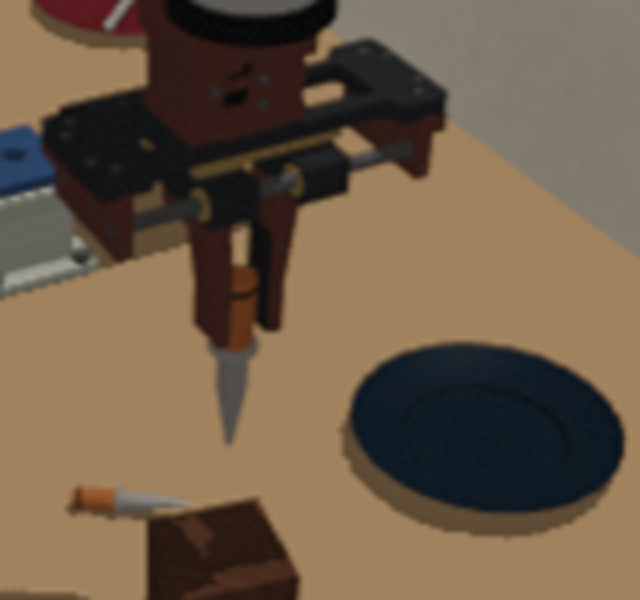

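```bash
python3 - <<'E'
from h import *
print(onz("side",((228.5)/4-.5+225,(441)/4-.5+135),135.4), proj("side",[494.5,-259.3,135.4]))
print(proj("side",[552.2,143.9,80]),proj("side",[494.2,-259,110]))
E
```

```text
[ 496.17683325 -254.86796821  135.4       ] [281.98529479 246.23357415]
[228.46135851 173.7422847 ] [281.3870658  255.75959645]
```

Request:
carry_out:
  rows:
    - [[0.034, 0.0044, 0], [0, 0, 0], 1]
    - [[0.034, 0.0044, 0], [0, 0, 0], 1]
    - [[0.034, 0.0044, 0], [0, 0, 0], 1]
    - [[0.034, 0.0044, 0], [0, 0, 0], 1]
    - [[0.034, 0.0044, 0], [0, 0, 0], 1]
    - [[0.034, 0.0044, 0], [0, 0, 0], 1]
    - [[0.034, 0.0044, 0], [0, 0, 0], 1]
    - [[0.034, 0.0044, 0], [0, 0, 0], 1]
    - [[0.034, 0.0044, 0], [0, 0, 0], 1]
    - [[0.034, 0.0044, 0], [0, 0, 0], 1]
    - [[0.034, 0.0044, 0], [0, 0, 0], 1]
    - [[0.028, 0.004, 0], [0, 0, 0], 1]

```text
t: 6.97
ee_pos: [546.4, 144.5, 208.0]
orientation: [-2.22, -2.221, 0.003]
ft_force: [0.7, 0.0, -1.1]
width: 19.6
```

Request:
carry_out:
  rows:
    - [[0, 0, 0], [0, 0, 0], 1]
    - [[0, 0, 0], [0, 0, 0], 1]
    - [[0, 0, 0], [0, 0, 0], 1]

```text
t: 7.22
ee_pos: [546.4, 142.0, 208.4]
orientation: [-2.22, -2.221, 0.004]
ft_force: [0.7, -0.2, -1.2]
width: 19.4
```

```bash
python3 - <<'E'
from h import *
go([548,144,165])
s=imaging.get_image("side")[:,:,::-1]
b=cv2.resize(s[95:215,170:310],(700,600),interpolation=cv2.INTER_CUBIC)
cv2.imwrite("pics/g4.png",b)
E
```

```text
t 7.2167 pos [546.4003 141.9579 208.3687] F [ 0.7069 -0.1998 -1.1625] M [-0.0126  0.0365  0.0146] w 19.400660076360328 turn(tool) [-0.0024  0.0009  0.0006]
shift tool m [0.0021 0.0017 0.0434]
```

View pics/g4.png

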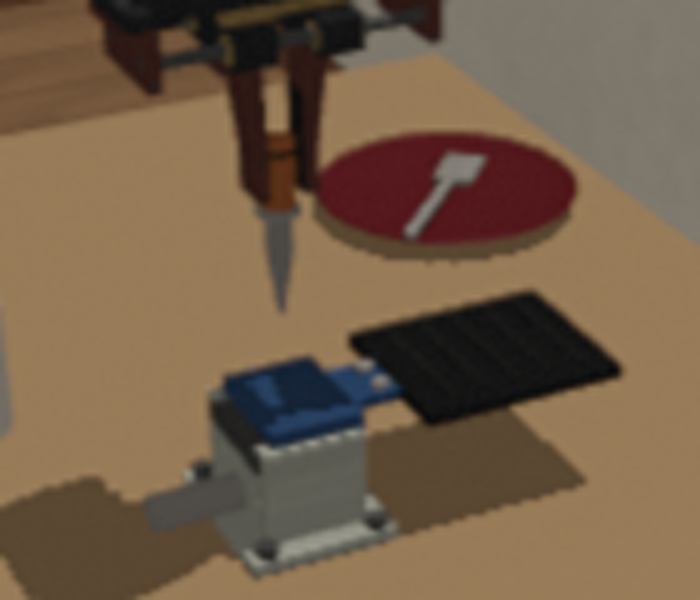

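Request:
carry_out:
  rows:
    - [[0.002, 0.0016, 0.02], [0.0024, -0.0009, 0], 1]
    - [[0, 0, 0.02], [0, 0, 0], 1]
    - [[0, 0, 0.008], [0, 0, 0], 1]
    - [[0, 0, 0], [0, 0, 0], 1]
    - [[0, 0, 0], [0, 0, 0], 1]

```text
t: 7.68
ee_pos: [548.6, 143.5, 161.5]
orientation: [-2.222, -2.219, 0.005]
ft_force: [0.7, -0.1, -1.2]
width: 19.5
```

```bash
python3 - <<'E'
from h import *
go([548,144,157])
s=imaging.get_image("side")[:,:,::-1];t=imaging.get_image("top")[:,:,::-1]
b=cv2.resize(s[140:200,195:265],(700,600),interpolation=cv2.INTER_CUBIC)
cv2.imwrite("pics/g5.png",b)
b=cv2.resize(t[170:230,165:235],(700,600),interpolation=cv2.INTER_CUBIC)
cv2.imwrite("pics/g6.png",b)
o=readout.get_obs()['ee_pos']; p=proj("side",o-[0,0,73.7]);print(p,(p+.5-[195,140])*10)
E
```

```text
t 7.6833 pos [548.5967 143.4637 161.53  ] F [ 0.7078 -0.1468 -1.2114] M [-0.0646  0.0446 -0.0274] w 19.536140803784967 turn(tool) [-0.0035  0.0012 -0.0012]
shift tool m [ 0.0005 -0.0006  0.0045]
[227.4544 171.2041] [329.5444 317.0411]
```

View pics/g5.png

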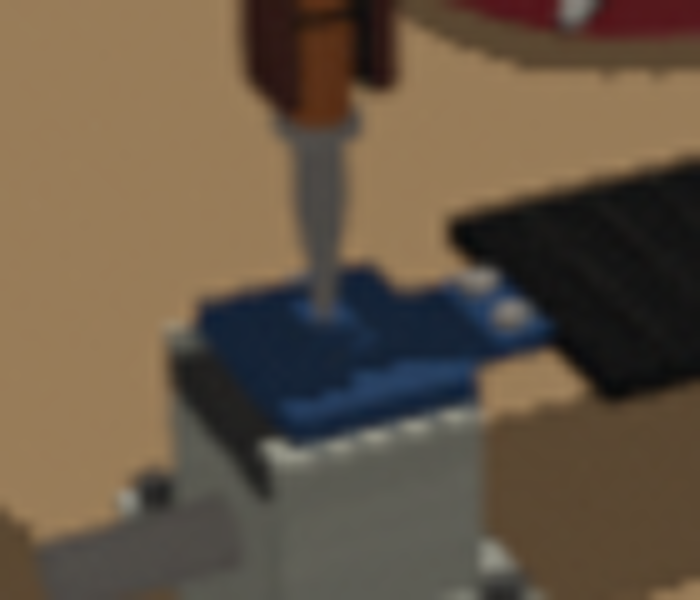

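View pics/g6.png

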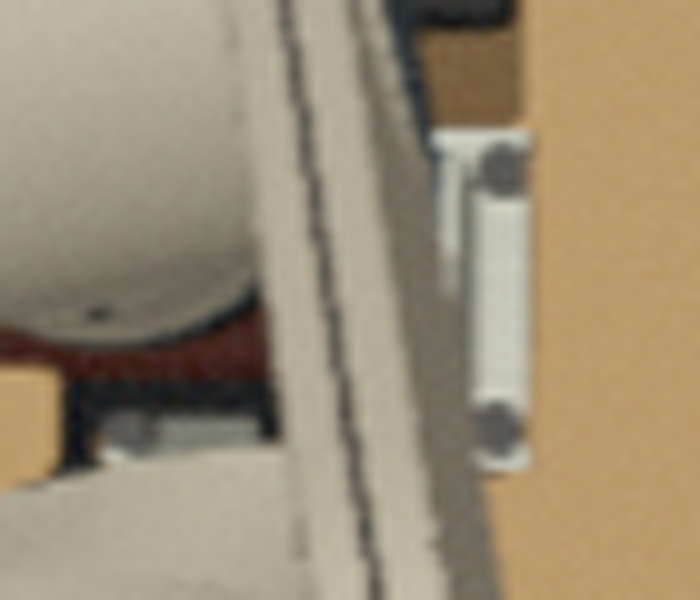

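Request:
carry_out:
  rows:
    - [[0.001, 0.002, 0.003], [-0.0035, 0.0012, 0], 1]
    - [[0, 0, 0.002], [0, 0, 0], 1]
    - [[0, 0, 0.001], [0, 0, 0], 1]
    - [[0, 0, 0.001], [0, 0, 0], 1]
    - [[0, 0, 0], [0, 0, 0], 1]

```text
t: 8.2
ee_pos: [550.7, 145.4, 154.6]
orientation: [2.221, 2.221, 0.001]
ft_force: [1.1, -0.4, -1.7]
width: 19.3
```

Request:
carry_out:
  rows:
    - [[0, 0, 0.001], [0, 0, 0], 1]
    - [[0, 0, 0.001], [0, 0, 0], 1]
    - [[0, 0, 0], [0, 0, 0], 1]

```text
t: 8.45
ee_pos: [550.7, 145.3, 152.5]
orientation: [2.221, 2.221, 0.001]
ft_force: [-0.7, -0.1, -1.8]
width: 19.0
```

Request:
carry_out:
  rows:
    - [[0, 0, 0.001], [0, 0, 0], 1]
    - [[0, 0, 0.001], [0, 0, 0], 1]
    - [[0, 0, 0], [0, 0, 0], 1]

```text
t: 8.7
ee_pos: [550.7, 145.3, 150.4]
orientation: [2.221, 2.221, 0.001]
ft_force: [-0.4, 0.1, -2.0]
width: 19.6
```

Request:
carry_out:
  rows:
    - [[0, 0, 0.001], [0, 0, 0], 1]
    - [[0, 0, 0.001], [0, 0, 0], 1]
    - [[0, 0, 0.001], [0, 0, 0], 1]
    - [[0, 0, 0.001], [0, 0, 0], 1]
    - [[0, 0, 0], [0, 0, 0], 1]

```text
t: 9.12
ee_pos: [550.6, 145.3, 146.4]
orientation: [2.221, 2.221, 0.001]
ft_force: [0.3, -1.0, -0.7]
width: 19.7
```

Request:
carry_out:
  rows:
    - [[0, 0, 0.001], [0, 0, 0], 1]
    - [[0, 0, 0.001], [0, 0, 0], 1]
    - [[0, 0, 0.001], [0, 0, 0], 1]
    - [[0, 0, 0], [0, 0, 0], 1]

```text
t: 9.45
ee_pos: [550.7, 145.3, 143.4]
orientation: [2.221, 2.221, 0.001]
ft_force: [-0.2, 0.6, -1.4]
width: 19.5
```

Request:
carry_out:
  rows:
    - [[0, 0, 0.001], [0, 0, 0], 1]
    - [[0, 0, 0.001], [0, 0, 0], 1]
    - [[0, 0, 0], [0, 0, 0], 1]

```text
t: 9.7
ee_pos: [550.8, 145.3, 141.5]
orientation: [2.221, 2.221, 0.001]
ft_force: [0.0, 0.3, -1.6]
width: 19.4
```

Request:
carry_out:
  rows:
    - [[0, 0, 0.0005], [0, 0, 0], 1]
    - [[0, 0, 0.0005], [0, 0, 0], 1]
    - [[0, 0, 0], [0, 0, 0], 1]

```text
t: 9.95
ee_pos: [550.8, 145.4, 140.8]
orientation: [2.221, 2.221, 0.002]
ft_force: [-1.6, 0.1, -1.6]
width: 19.6
```

Request:
carry_out:
  rows:
    - [[0, 0, 0.0005], [0, 0, 0], 1]
    - [[0, 0, 0.0005], [0, 0, 0], 1]
    - [[0, 0, 0], [0, 0, 0], 1]

```text
t: 10.2
ee_pos: [550.5, 145.3, 139.5]
orientation: [2.221, 2.221, 0.001]
ft_force: [-0.4, -0.2, -0.3]
width: 19.2
```

Request:
carry_out:
  rows:
    - [[0, 0, 0.0005], [0, 0, 0], 1]
    - [[0, 0, 0.0005], [0, 0, 0], 1]
    - [[0, 0, 0.0005], [0, 0, 0], 1]
    - [[0, 0, 0], [0, 0, 0], 1]

```text
t: 10.53
ee_pos: [550.4, 145.3, 138.0]
orientation: [2.221, 2.221, 0.0]
ft_force: [-2.5, -0.3, -0.5]
width: 19.2
```

Request:
carry_out:
  rows:
    - [[0, 0, 0.0005], [0, 0, 0], 1]
    - [[0, 0, 0.0005], [0, 0, 0], 1]
    - [[0, 0, 0.0005], [0, 0, 0], 1]
    - [[0, 0, 0], [0, 0, 0], 1]

```text
t: 10.87
ee_pos: [550.4, 145.3, 136.5]
orientation: [2.221, 2.221, 0.0]
ft_force: [-3.6, -0.4, 1.0]
width: 19.4
```

Request:
carry_out:
  rows:
    - [[0, -0.001, 0], [0, 0, 0], 1]
    - [[0, -0.001, 0], [0, 0, 0], 1]
    - [[0, 0, 0], [0, 0, 0], 1]

```text
t: 11.12
ee_pos: [549.4, 145.5, 136.7]
orientation: [2.22, 2.22, 0.004]
ft_force: [0.2, -0.2, -2.8]
width: 19.7
```

Request:
carry_out:
  rows:
    - [[0, 0, 0.001], [0, 0, 0], 1]
    - [[0, 0, 0.001], [0, 0, 0], 1]
    - [[0, 0, 0], [0, 0, 0], 1]

```text
t: 11.37
ee_pos: [549.0, 145.4, 134.5]
orientation: [2.221, 2.221, 0.002]
ft_force: [-0.0, -0.3, -2.5]
width: 19.8
```

Request:
carry_out:
  rows:
    - [[0, 0, 0.001], [0, 0, 0], 1]
    - [[0, 0, 0.001], [0, 0, 0], 1]
    - [[0, 0, 0], [0, 0, 0], 1]

```text
t: 11.62
ee_pos: [548.8, 145.3, 132.4]
orientation: [2.221, 2.221, 0.001]
ft_force: [-0.4, -1.3, -1.5]
width: 19.6
```

Request:
carry_out:
  rows:
    - [[0, 0, 0.001], [0, 0, 0], 1]
    - [[0, 0, 0.001], [0, 0, 0], 1]
    - [[0, 0, 0], [0, 0, 0], 1]

```text
t: 11.87
ee_pos: [548.7, 145.3, 130.5]
orientation: [2.221, 2.221, 0.001]
ft_force: [-2.0, -1.0, -1.1]
width: 19.4
```

Request:
carry_out:
  rows:
    - [[0, 0, 0.001], [0, 0, 0], 1]
    - [[0, 0, 0.001], [0, 0, 0], 1]
    - [[0, 0, 0], [0, 0, 0], 1]

```text
t: 12.12
ee_pos: [548.8, 145.3, 128.8]
orientation: [2.221, 2.221, 0.001]
ft_force: [-1.9, -1.6, 2.7]
width: 19.1
```

Request:
carry_out:
  rows:
    - [[-0.0003, -0.001, 0], [0, 0, 0], 1]
    - [[-0.0002, -0.001, 0], [0, 0, 0], 1]
    - [[0, 0, 0.001], [0, 0, 0], 1]
    - [[0, 0, 0], [0, 0, 0], 1]

```text
t: 12.45
ee_pos: [548.2, 145.1, 128.4]
orientation: [2.22, 2.22, 0.006]
ft_force: [2.2, -1.9, 3.6]
width: 19.5
```

Request:
carry_out:
  rows:
    - [[0, 0, 0.001], [0, 0, 0], 1]
    - [[0, 0, 0.001], [0, 0, 0], 1]
    - [[0, 0, 0], [0, 0, 0], 1]

```text
t: 12.7
ee_pos: [548.2, 145.1, 126.9]
orientation: [2.22, 2.22, 0.005]
ft_force: [1.1, -1.0, 8.9]
width: 19.6
```

Request:
carry_out:
  rows:
    - [[0, 0, 0.001], [0, 0, 0], 1]
    - [[0, 0, 0.001], [0, 0, 0], 1]
    - [[0, 0, 0], [0, 0, 0], 1]

```text
t: 12.95
ee_pos: [548.0, 145.0, 125.0]
orientation: [2.22, 2.22, 0.005]
ft_force: [0.4, -2.2, 10.4]
width: 19.1
```

Request:
carry_out:
  rows:
    - [[-0.0003, -0.001, 0], [0, 0, 0], 1]
    - [[-0.0003, -0.001, 0], [0, 0, 0], 1]
    - [[0, 0, 0], [0, 0, 0], 1]

```text
t: 13.2
ee_pos: [547.2, 144.7, 125.0]
orientation: [2.219, 2.219, 0.009]
ft_force: [5.2, -0.0, 5.3]
width: 19.3
```

```bash
python3 -c "
from h import *
go([544.5,145,94])"
```

```text
t 13.2 pos [547.2322 144.6682 125.0132] F [ 5.1705 -0.0317  5.3145] M [-0.0602 -0.791  -0.0315] w 19.290109164568733 turn(tool) [ 0.0066 -0.0014 -0.    ]
shift tool m [ 0.0003 -0.0029  0.031 ]
```

Request:
carry_out:
  rows:
    - [[0, -0.001, 0], [0, 0, 0], 1]
    - [[0, -0.001, 0], [0, 0, 0], 1]
    - [[0, 0, 0], [0, 0, 0], 1]

```text
t: 13.45
ee_pos: [546.1, 144.8, 125.1]
orientation: [2.218, 2.218, 0.011]
ft_force: [5.9, -0.6, 3.2]
width: 19.4
```

Request:
carry_out:
  rows:
    - [[0, 0, 0.001], [0, 0, 0], 1]
    - [[0, 0, 0.001], [0, 0, 0], 1]
    - [[0, 0, 0], [0, 0, 0], 1]

```text
t: 13.7
ee_pos: [546.3, 144.8, 123.1]
orientation: [2.218, 2.218, 0.011]
ft_force: [6.9, -1.2, 4.3]
width: 19.2
```

Request:
carry_out:
  rows:
    - [[0, 0, 0.001], [0, 0, 0], 1]
    - [[0, 0, 0.001], [0, 0, 0], 1]
    - [[0, 0, 0], [0, 0, 0], 1]

```text
t: 13.95
ee_pos: [546.2, 144.8, 121.2]
orientation: [2.218, 2.218, 0.011]
ft_force: [6.7, -1.0, 4.6]
width: 19.5
```

Request:
carry_out:
  rows:
    - [[0, 0, 0.001], [0, 0, 0], 1]
    - [[-0.0003, -0.0005, 0.001], [0, 0, 0], 1]
    - [[0, 0, 0], [0, 0, 0], 1]

```text
t: 14.2
ee_pos: [545.8, 144.6, 119.3]
orientation: [2.218, 2.218, 0.012]
ft_force: [5.9, -0.3, 4.4]
width: 19.5
```

Request:
carry_out:
  rows:
    - [[0, 0, 0.001], [0, 0, 0], 1]
    - [[-0.0003, -0.0005, 0.001], [0, 0, 0], 1]
    - [[0, 0, 0], [0, 0, 0], 1]

```text
t: 14.45
ee_pos: [545.3, 144.4, 117.1]
orientation: [2.218, 2.218, 0.012]
ft_force: [7.6, 0.9, 1.6]
width: 19.4
```

Request:
carry_out:
  rows:
    - [[0, 0, 0.001], [0, 0, 0], 1]
    - [[0, 0, 0.001], [0, 0, 0], 1]
    - [[0, 0, 0], [0, 0, 0], 1]

```text
t: 14.7
ee_pos: [545.2, 144.4, 115.0]
orientation: [2.218, 2.218, 0.011]
ft_force: [6.7, 0.8, 2.5]
width: 19.1
```

```bash
python3 -c "
from h import *
go([544.5,145,94])"
```

```text
t 14.7 pos [545.1668 144.3656 114.9856] F [6.7271 0.8212 2.5101] M [ 0.086  -1.3579 -0.032 ] w 19.13746285123402 turn(tool) [ 0.0083 -0.0019 -0.0001]
shift tool m [ 0.0006 -0.0008  0.021 ]
```

Request:
carry_out:
  rows:
    - [[0, 0, 0.001], [0, 0, 0], 1]
    - [[0, 0, 0.001], [0, 0, 0], 1]
    - [[0, 0, 0], [0, 0, 0], 1]

```text
t: 14.95
ee_pos: [545.0, 144.4, 113.0]
orientation: [2.219, 2.218, 0.011]
ft_force: [5.3, 0.3, 3.8]
width: 19.1
```

Request:
carry_out:
  rows:
    - [[0, 0, 0.001], [0, 0, 0], 1]
    - [[0, 0, 0.001], [0, 0, 0], 1]
    - [[0, 0, 0], [0, 0, 0], 1]

```text
t: 15.2
ee_pos: [544.8, 144.3, 110.9]
orientation: [2.219, 2.219, 0.01]
ft_force: [6.0, -0.3, 4.9]
width: 19.7
```

Request:
carry_out:
  rows:
    - [[0, 0, 0.001], [0, 0, 0], 1]
    - [[0, 0, 0.001], [0, 0, 0], 1]
    - [[0, 0, 0], [0, 0, 0], 1]

```text
t: 15.45
ee_pos: [544.5, 144.3, 108.9]
orientation: [2.219, 2.219, 0.009]
ft_force: [5.1, 0.9, 4.4]
width: 19.3
```

Request:
carry_out:
  rows:
    - [[0, 0, 0.001], [0, 0, 0], 1]
    - [[0, 0, 0.001], [0, 0, 0], 1]
    - [[0, 0, 0], [0, 0, 0], 1]

```text
t: 15.7
ee_pos: [544.3, 144.3, 106.9]
orientation: [2.219, 2.219, 0.009]
ft_force: [3.7, 0.4, 5.8]
width: 19.3
```

Request:
carry_out:
  rows:
    - [[0, 0, 0.001], [0, 0, 0], 1]
    - [[0, 0, 0.001], [0, 0, 0], 1]
    - [[0, 0, 0], [0, 0, 0], 1]

```text
t: 15.95
ee_pos: [544.0, 144.3, 104.9]
orientation: [2.219, 2.219, 0.008]
ft_force: [4.1, -0.0, 6.2]
width: 19.6
```

Request:
carry_out:
  rows:
    - [[0, 0, 0.001], [0, 0, 0], 1]
    - [[0, 0, 0.001], [0, 0, 0], 1]
    - [[0, 0, 0], [0, 0, 0], 1]

```text
t: 16.2
ee_pos: [543.9, 144.2, 102.8]
orientation: [2.22, 2.219, 0.008]
ft_force: [3.1, 0.4, 5.3]
width: 19.5
```

```bash
python3 -c "
from h import *
go([544.5,145,94])"
```

```text
t 16.2 pos [543.9306 144.2194 102.7914] F [3.1448 0.4265 5.3357] M [ 0.0363 -0.5956  0.0293] w 19.490306377888103 turn(tool) [ 0.0055 -0.0015 -0.0001]
shift tool m [0.0008 0.0005 0.0088]
```

Smooth; collar ≈ 9 mm above the lug. Continue.

Request:
carry_out:
  rows:
    - [[0, 0, 0.001], [0, 0, 0], 1]
    - [[0, 0, 0.001], [0, 0, 0], 1]
    - [[0, 0, 0], [0, 0, 0], 1]

```text
t: 16.45
ee_pos: [543.9, 144.2, 100.8]
orientation: [2.219, 2.219, 0.008]
ft_force: [3.5, -0.5, 6.2]
width: 19.6
```

Request:
carry_out:
  rows:
    - [[0, 0, 0.001], [0, 0, 0], 1]
    - [[0, 0, 0.001], [0, 0, 0], 1]
    - [[0, 0, 0], [0, 0, 0], 1]

```text
t: 16.7
ee_pos: [543.9, 144.2, 98.8]
orientation: [2.22, 2.219, 0.008]
ft_force: [2.5, 0.5, 5.8]
width: 19.4
```

Request:
carry_out:
  rows:
    - [[0, 0, 0.001], [0, 0, 0], 1]
    - [[0, 0, 0.001], [0, 0, 0], 1]
    - [[0, 0, 0], [0, 0, 0], 1]

```text
t: 16.95
ee_pos: [543.9, 144.2, 96.8]
orientation: [2.219, 2.219, 0.008]
ft_force: [2.4, 1.2, 7.0]
width: 19.3
```

Request:
carry_out:
  rows:
    - [[0, 0, 0.001], [0, 0, 0], 1]
    - [[0, 0, 0], [0, 0, 0], 1]

```text
t: 17.12
ee_pos: [543.9, 144.2, 95.8]
orientation: [2.219, 2.219, 0.008]
ft_force: [2.8, -0.0, 5.6]
width: 19.1
```

Request:
carry_out:
  rows:
    - [[0, 0, 0.0007], [0, 0, 0], 1]
    - [[0, 0, 0], [0, 0, 0], 1]

```text
t: 17.28
ee_pos: [543.9, 144.2, 95.2]
orientation: [2.219, 2.219, 0.008]
ft_force: [2.9, 0.2, 5.6]
width: 19.7
```

Request:
carry_out:
  rows:
    - [[0, 0, 0.0006], [0, 0, 0], 1]
    - [[0, 0, 0], [0, 0, 0], 1]

```text
t: 17.45
ee_pos: [543.9, 144.2, 94.6]
orientation: [2.219, 2.219, 0.008]
ft_force: [3.5, 0.2, 7.3]
width: 19.8
```

Request:
carry_out:
  rows:
    - [[0, 0, 0.0005], [0, 0, 0], 1]
    - [[0, 0, 0], [0, 0, 0], 1]

```text
t: 17.62
ee_pos: [543.9, 144.2, 94.1]
orientation: [2.22, 2.219, 0.007]
ft_force: [3.3, -0.3, 7.6]
width: 19.3
```

Request:
carry_out:
  rows:
    - [[0, 0, 0.0005], [0, 0, 0], 1]
    - [[0, 0, 0], [0, 0, 0], 1]

```text
t: 17.78
ee_pos: [543.9, 144.2, 93.6]
orientation: [2.219, 2.219, 0.008]
ft_force: [1.9, 0.7, 7.5]
width: 19.6
```

Request:
carry_out:
  rows:
    - [[0, 0, 0.0005], [0, 0, 0], 1]
    - [[0, 0, 0], [0, 0, 0], 1]

```text
t: 17.95
ee_pos: [543.9, 144.2, 93.4]
orientation: [2.22, 2.219, 0.008]
ft_force: [1.5, 0.3, 11.8]
width: 19.8
```

```bash
python3 - <<'E'
from h import *
go([543.9,144.2,93])
s=imaging.get_image("side")[:,:,::-1]
b=cv2.resize(s[145:195,195:265],(798,570),interpolation=cv2.INTER_CUBIC)
cv2.imwrite("pics/g7.png",b)
E
```

```text
t 17.95 pos [543.938  144.1946  93.4339] F [ 1.4969  0.2997 11.8115] M [-0.0731 -0.2365 -0.0502] w 19.760830075980294 turn(tool) [ 0.0054 -0.0014 -0.0001]
shift tool m [ 0.     -0.      0.0004]
```

View pics/g7.png

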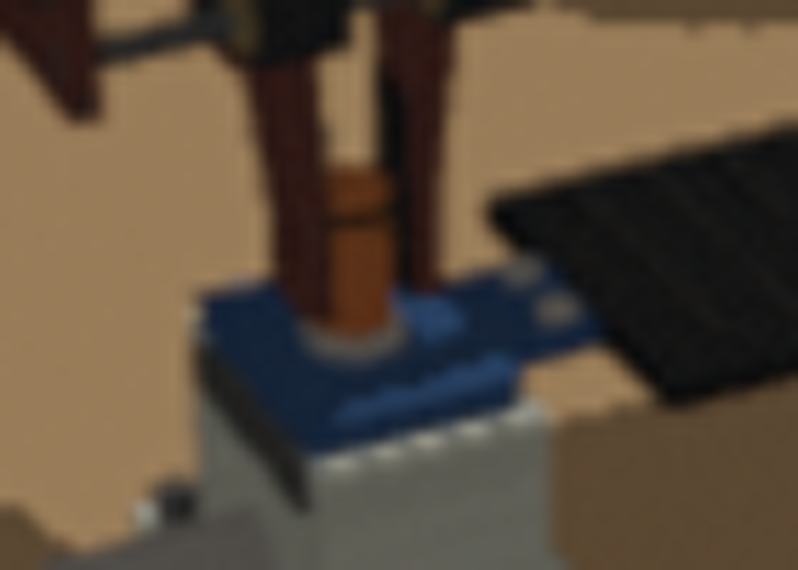

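The collar (355,340) sits on the lug and Fz has jumped, so it looks seated. One small press to confirm.

Request:
carry_out:
  rows:
    - [[0, 0, 0.0004], [0, 0, 0], 1]
    - [[0, 0, 0], [0, 0, 0], 1]

```text
t: 18.17
ee_pos: [544.0, 144.2, 93.4]
orientation: [2.22, 2.219, 0.008]
ft_force: [1.0, -0.7, 13.9]
width: 19.5
```

Request:
carry_out:
  rows:
    - [[0, 0, -0.0004], [0, 0, 0], 1]
    - [[0, 0, 0], [0, 0, 0], 0.9]
    - [[0, 0, 0], [0, 0, 0], 0.7]
    - [[0, 0, 0], [0, 0, 0], 0.5]
    - [[0, 0, 0], [0, 0, 0], 0.4]
    - [[0, 0, 0], [0, 0, 0], 0.4]
    - [[0, 0, 0], [0, 0, 0], 0.4]
    - [[0, 0, 0], [0, 0, 0], 0.4]
    - [[0, 0, 0], [0, 0, 0], 0.4]

```text
t: 18.92
ee_pos: [541.7, 143.6, 91.7]
orientation: [2.221, 2.221, 0.001]
ft_force: [-0.1, 0.9, 0.4]
width: 52.8
```

Request:
carry_out:
  rows:
    - [[0, 0, -0.005], [0, 0, 0], 0.4]
    - [[0, 0, -0.01], [0, 0, 0], 0.4]
    - [[0, 0, -0.02], [0, 0, 0], 0.4]
    - [[0, 0, -0.02], [0, 0, 0], 0.4]
    - [[0, 0, -0.02], [0, 0, 0], 0.4]
    - [[0, 0, -0.02], [0, 0, 0], 0.4]
    - [[0, 0, -0.02], [0, 0, 0], 0.4]
    - [[0, 0, 0], [0, 0, 0], 0.4]

```text
t: 19.58
ee_pos: [544.2, 144.2, 211.7]
orientation: [2.218, 2.218, 0.012]
ft_force: [1.3, -0.2, 0.1]
width: 52.3
```

Request:
carry_out:
  rows:
    - [[0.03, 0, 0], [0, 0, 0], 0.4]
    - [[0.03, 0, 0], [0, 0, 0], 0.4]
    - [[0.03, 0, 0], [0, 0, 0], 0.4]
    - [[0.03, 0, 0], [0, 0, 0], 0.4]
    - [[0.03, 0, 0], [0, 0, 0], 0.4]
    - [[0.03, 0, 0], [0, 0, 0], 0.4]
    - [[0.03, 0, 0], [0, 0, 0], 0.4]
    - [[0.02, 0, 0], [0, 0, 0], 0.4]
    - [[0, 0, 0], [0, 0, 0], 0.4]
    - [[0, 0, 0], [0, 0, 0], 0.4]
    - [[0, 0, 0], [0, 0, 0], 0.4]

```text
t: 20.5
ee_pos: [541.3, 372.7, 206.5]
orientation: [2.221, 2.221, -0.0]
ft_force: [-0.8, 0.0, -0.1]
width: 52.6
```

```bash
python3 - <<'E'
from h import *
go()
s=imaging.get_image("side")[:,:,::-1];t=imaging.get_image("top")[:,:,::-1]
cv2.imwrite("pics/h0.png",t)
cv2.imwrite("pics/h1.png",cv2.resize(s[145:195,195:265],(798,570),interpolation=cv2.INTER_CUBIC))
cv2.imwrite("pics/h2.png",cv2.resize(t[170:230,165:235],(700,600),interpolation=cv2.INTER_CUBIC))
E
```

```text
t 20.5 pos [541.3363 372.7455 206.4802] F [-0.7816  0.0446 -0.0828] M [-0.0937 -0.0232  0.005 ] w 52.58243626315116 turn(tool) [0.0003 0.0007 0.0001]
```

View pics/h1.png

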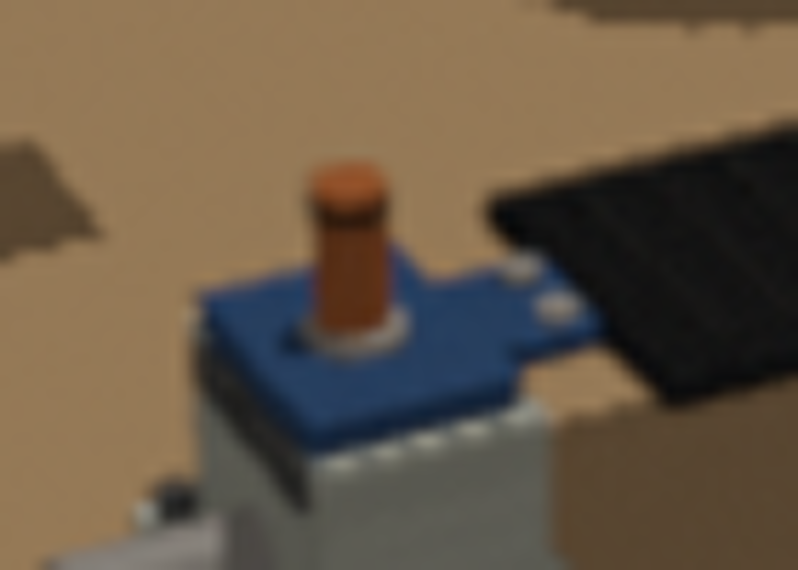

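View pics/h2.png

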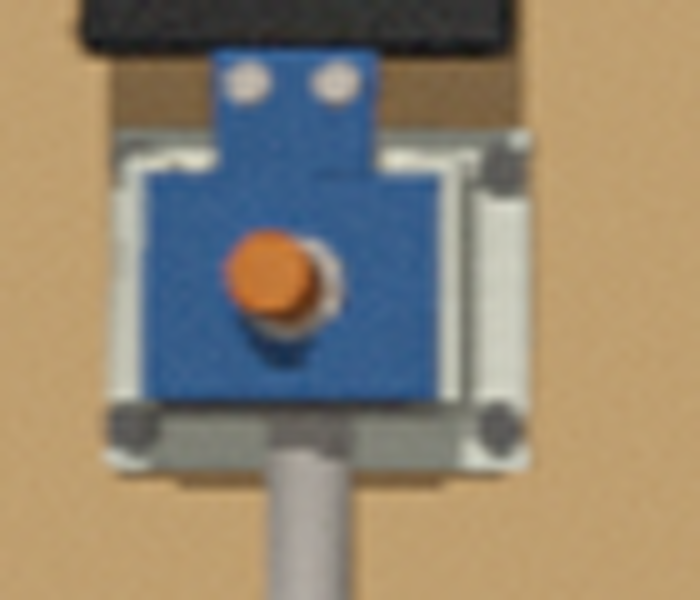

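View pics/h0.png

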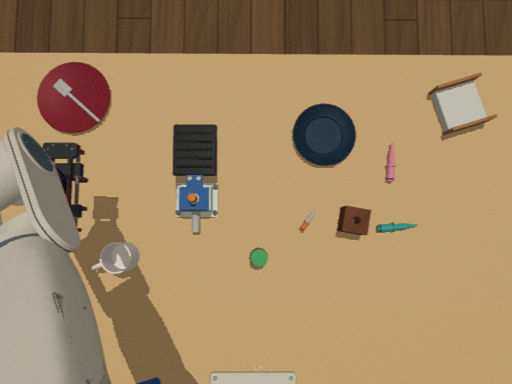

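Pin seated, released and upright in both views: grip top at (270,273) and collar at about (292,290) in the top crop. Check tilt numerically and confirm the mug hasn't moved.

```bash
python3 - <<'E'
from h import *
t0=cv2.imread("pics/top0.png");t=cv2.imread("pics/h0.png")
f=lambda x,y:((x+.5)/10-.5+165,(y+.5)/10-.5+170)
fs=lambda x,y:((x+.5)/11.4-.5+195,(y+.5)/11.4-.5+145)
print("top",onz("top",f(270,273),124),"collar",onz("top",f(294,290),82))
print("side top",onz("side",fs(349,185),124),"collar",onz("side",fs(355,332),83), tri(f(270,273),fs(349,185)))
print("lug c",[onz("top",f(*p),80) for p in((145,172),(441,172),(441,402),(145,402))])
cv2.imwrite("pics/m.png",np.hstack([cv2.resize(i[230:290,80:150],(399,342),interpolation=cv2.INTER_CUBIC) for i in(t0,t)]))
E
```

```text
top [545.79500331 144.48196571 124.        ] collar [545.19983172 143.93524201  82.        ]
side top [543.5862969  143.43843684 124.        ] collar [543.402613   143.06978638  83.        ] (array([545.09957293, 144.91491203, 122.97767701]), np.float64(1.6764035985821435))
lug c [array([574.47480729, 181.29973687,  80.        ]), array([574.66413987, 108.35687479,  80.        ]), array([517.85560236, 107.73800193,  80.        ]), array([517.70451334, 180.31167627,  80.        ])]
```

View pics/m.png

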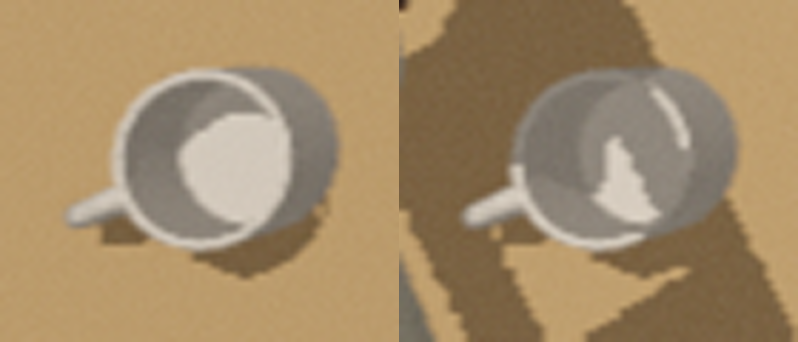

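The mug hasn't moved; only the shadow on it changed. The pin stands upright: top and collar agree within about 1 mm over 42 mm. The lug centre (546.2, 144.4) matches the pin axis. I'm handing in.

```bash
python3 -c "
from workcell import close_job
print(close_job())"
```

```text
the job is handed in; nothing more can be done
None
```

The larger orange pin is driven home through the blue lug and the lower hole, and released. The job is handed in; it gives no verdict.

I gripped the pin in the rest and left the small orange one and the pink and turquoise look-alikes alone. I lowered it through the lug and felt the +x edge of the lower hole. Then I gave way towards −x and slightly −y as it went down. This drew the lug about 6 mm into line.

**Forces:** the wrist readings at the end of each move stayed at 14 N or less, with about 8 N at most while driving. At the bottom the collar stopped moving and the reading rose from 7.5 to 13.9 N, which I took as the collar seating on the lug.

**Last checks:**
- **Upright:** the collar lies on the lug in both views. The pin's top and collar line up within about 1 mm over 42 mm, roughly 0.02 rad of tilt.
- **Centred:** the top view puts the pin axis within about 1 mm of the lug's centre.
- **Hand clear:** the gripper is open and well away from everything, with the wrist force near zero.
- **Bystanders:** the mug matches its first picture in a direct comparison. The plate and jar look unmoved in the top view, but I did not measure them.

**Disagreement:** the side and top cameras differed by about 2 mm on the pin's position, which is within the stated calibration error. No check failed. The run took about 20.6 s of the 61 s allowed.

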